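# Fold the hinged template and lower it into the part-filled storage box

### The arm

A 6-joint arm with a two-finger parallel gripper is mounted at the origin on the work surface; the furniture and walls round the work are solid. World frame = base frame: x ahead of the robot, y to its left, z up, the work surface at z = 0. Lengths are in m, angles in degrees, forces in N, time in s.
With the tool pointing down it reaches from about 0.35 to 0.8 m from the base axis. Payload 7.3 kg.
Tool frame: the origin (TCP) lies at the very end of the fingers, on their centre line; the grasp point (between the pads) lies 19 mm behind it; y points along the fingers, z is the direction in which the jaws open and shut, and the axes are right-handed (so a half turn about y gives the same grasp; the last joint's range is limited). The gripper opens to 85 mm and grips with 20 to 120 N. Pads are 22 mm wide; open, the fingers measure 114 mm over their backs; the gripper's body (76 mm by 85 mm) begins 54 mm behind the grasp point. The pads swing forward as they close: fully open they stand 13 mm farther back than shut.
Start: joints at [-74.599, 19.595, 87.324, -0, 73.075, -8.365], TCP at [0.212, -0.48, 0.231] pointing down, gripper open.
Joint ranges: [-145.02, 145.02], [-44.19, 115.74], [2.07, 154.8], [-57.11, 237.11], [16.16, 152.29], [-177.93, 177.93]. Speed limits (degrees/s): [147.25, 147.25, 180, 180, 180, 180].

### API

Orientations are given as a 3x3 rotation matrix whose columns are the frame's x, y, z axes.
In Python, from bench import state, camera, hand_in gives the robot as it stands.
- The arm moves only by the tool arm_command, never from a script. Its argument "series" is a list of rows, each a list of 6 numbers: the shift along the tool's x, y, z in cm, then the turn, a rotation vector about the tool's x, y, z in degrees. In form: [[x, y, z, wx, wy, wz], ...]. A call has 1 to 12 rows; each row shifts and turns the pose as measured when the row begins, along the tool's axes as they then stand; what a row does not reach is not made up. A row lasts 1/10 s, in which the tool goes at most 50 mm and 8.59 degrees, less where a joint would pass 70% of its speed; a pose out of reach is approached as far as the arm can. A call is refused whole if a number of a shift passes 5 or a number of a turn 8.59, either way. A call with a gripper value outside its range is refused whole. "claw" is the closure, from 0 (fully open) to 1 (shut), set as the call begins (left out, the last holds). The fingers move at their own pace and stop on an object; "grip_force" is the grip in N (left out, the last holds). Time passes only in rows, so rows that do not move let the fingers close. It gives the time, the measured TCP pose, the force and the opening at its end, in the units of the state.
- state(): the state, without advancing time (a new reading comes with each control period).
- camera(name): name is "side" or "top" or "wrist"; returns a dict with "color" (400x640x3 uint8, red, green, blue), "mtx" (3x3 intrinsics, pixels), "R" (3x3) and "t" (3): a world point X has camera coordinates R X + t. Camera axes: x right, y down, z forward; pixel columns grow to the right and rows downward; lengths in m; the calibration is good to about 2 mm. A picture is of the moment at which its call begins. There is no depth.
- hand_in(): hands the job in, once; it reports no verdict.
The state is a dict: "t": time; "joints": joint angles; "joint_velocities": joint speeds; "joint_efforts": joint torques, N m; "tcp_pos": TCP position; "tcp_rot": TCP orientation; "contact_force": force on the tool from outside, world axes, zero at the start; "wrist_torque": the same for the moment, N m; "gripper_width": opening from 0.0 (shut) to 1.0 (fully open).
Only numpy, scipy, OpenCV 4.12 (cv2) and the standard library are available. Lean on these libraries where they do the work, as an engineer would, in place of code of your own. Each camera call takes 0.05 s, during which the arm holds its last target.

### The job

Fold the hinged wooden template shut and put it away, standing on its long edge, in the open plywood storage box. The box already holds an unknown depth of wood slats, so lower the template gently until you feel it rest on them and only then let go: do not drop it or press hard. Leave the safety glasses, the short wood block and the bar clamp where they are.

Things in the scene. Friction and masses are not known exactly. Their poses are not given: they have to be found in the camera images.
- template: Loose folding template, 0.3 kg: two plain wooden boards, each 150 x 15 x 70 mm high, on edge, joined at one end by a hinge with vertical axis. Frame of board 1: x along it, z up; origin at mid-length, underside height, in the plane where the boards meet when shut. Board 1 fills x -75..75, y -15.5..-0.5 mm; hinge axis at x = -75, y = 0. Folded: 150 x 31 x 70 mm, centred on the origin in x, y.
- leaf (a joint): Angle (rad) of the second board, the leaf, about the hinge: 0 is shut (hard stop). It opens counter-clockwise from above, towards the template's +y; at angle q it runs 150 mm from the hinge along (cos q, sin q) in template x, y. Its outer face is 15.5 mm beyond the hinge axis. Starts 0.9 to 1.2. Friction 0.02 N m holds it; a light push on the outer face, or a squeeze, shuts it.
- leaf_tip (a point): Point in the middle of the leaf's thickness (8 mm from the inner face), at its free end, 150 mm from the hinge, 35 mm above the underside.
- template_mid (a point): Point 35 mm above the template's origin: the centre of the folded template.
- box: Open-topped plain plywood box fixed to the bench: outside 210 x 146 x 95 mm (its x, y, z), walls 8 mm, opening 194 x 130 mm. Origin at the centre of its underside, on the bench; x along its long side. It is part filled with level, loosely laid wood slats (4 N/mm, up to 6 mm), their top anywhere from 20 to 70 mm below the rim, different each time, not reported.
- box_mouth (a point): Centre of the box's opening, level with the rim (95 mm above the bench); axes as the box.
- glasses: Bystander: loose clear safety glasses, folded, about 82 x 154 x 49 mm; origin at the centre of the underside.
- offcut: Bystander: loose short planed wood block 50 x 66 x 55 mm; origin at the centre of the underside.
- clamp: Bystander: loose small bar clamp lying flat, 89 x 176 x 26 mm; origin near the centre of the underside.

How it is judged (in metres and radians):
On the way, in this order (a step that is already met when the one before it is completed fails the run):
1. the template is folded shut (within 0.15 rad) before it goes into the box (value of joint leaf below 0.15 rad and not (x of template_mid in the frame of box_mouth between -0.045 and 0.045 m and y of template_mid in the frame of box_mouth between -0.06 and 0.06 m and z of template in the frame of box_mouth below -0.015 m)), for 0.1 s.
2. folded and upright, with its underside below the rim, the template rests on the box's contents while still held by the fingers (value of joint leaf below 0.15 rad and x of template_mid in the frame of box_mouth between -0.045 and 0.045 m and y of template_mid in the frame of box_mouth between -0.06 and 0.06 m and z of template in the frame of box_mouth below -0.015 m and angle between template's own z axis and vertical below 0.15 rad and contact force between template and box above 0.4 N and contact force between template and the fingers above 0.5 N and linear speed of template below 0.05 m/s), for 0.1 s.
At the end, for the whole second after the job is handed in: The template is folded (leaf under 0.15 rad) and stands at rest on its long edge (within 0.15 rad of upright) on the contents of the box, its centre within 45 mm (along the box) and 60 mm (across it) of the middle and its underside at least 15 mm below the rim, released (value of joint leaf below 0.15 rad and x of template_mid in the frame of box_mouth between -0.045 and 0.045 m and y of template_mid in the frame of box_mouth between -0.06 and 0.06 m and z of template in the frame of box_mouth below -0.015 m and angle between template's own z axis and vertical below 0.15 rad and contact force between template and box above 0.4 N and linear speed of template below 0.02 m/s and angular speed of template below 0.1 rad/s); the robot touches nothing.
It fails at once if the template is dropped into the box (falls at over 0.35 m/s with no finger on it, as after a drop of about 6 mm) ((x of template_mid in the frame of box_mouth between -0.045 and 0.045 m and y of template_mid in the frame of box_mouth between -0.06 and 0.06 m and z of template in the frame of box_mouth below -0.015 m) and contact force between template and the fingers below 0.1 N and linear speed of template above 0.35 m/s).
It fails at once if the template is pressed on the box or its contents with more than 40 N (contact force between template and box above 40 N).
It fails at once if the safety glasses are pushed more than 30 mm from their place (distance of glasses from where it was at the start of the episode above 0.03 m).
It fails at once if the short wood block is pushed more than 30 mm from its place (distance of offcut from where it was at the start of the episode above 0.03 m).
It fails at once if the bar clamp is pushed more than 30 mm from its place (distance of clamp from where it was at the start of the episode above 0.03 m).
It also fails if it takes over 69 s, if anything falls off the work surface, if the arm or the gripper's body presses on something with over 40 N, if the wrist force passes 120 N, or if a joint passes its speed limit or range.

## Working session

There is one attempt and no reset: what is moved stays moved. The work goes in short steps, Python scripts to look and compute and a tool call to move; the robot and the scene stay as the last step left them, time stands still between calls to the robot, and variables do not carry over. Pictures are saved under pics/ and viewed, and the job is handed in when it is done.

Besides the shell and the picture viewer there is one more tool, called after "Call:" as name([rows], argument=value, ...), one row to a line, values as JSON. arm_command: Moves the arm, as the interface text tells. Its arguments: {"type":"object","properties":{"series":{"type":"array"},"claw":{"type":"number"},"grip_force":{"type":"number"}},"required":["series"]}

```bash
mkdir -p pics; ls
python3 - <<'E'
from bench import state, camera
import cv2
s=state(); print(s)
for n in ["top","side","wrist"]:
    c=camera(n); cv2.imwrite(f"pics/{n}0.png",c["color"][:,:,::-1]); print(n,c["mtx"].round(1).tolist(),c["R"].round(3).tolist(),c["t"].round(3).tolist())
E
```

```text
pics
{'t': 0.0, 'joints': array([-7.45989679e+01,  1.96375979e+01,  8.73794905e+01,  4.73123061e-04,
        7.30743105e+01, -8.36475075e+00]), 'joint_velocities': array([-0.04251677, -0.05211396,  0.05137142, -0.01058871,  0.03732055,
       -0.01372789]), 'joint_efforts': array([-5.24554398e-04, -4.33679688e+01, -2.46011299e+01, -2.77488170e-04,
        8.04874522e-03, -2.42618461e-05]), 'tcp_pos': array([ 0.21148889, -0.48006292,  0.23060167]), 'tcp_rot': array([[-9.15201524e-01, -4.16029353e-04,  4.02996275e-01],
       [-4.02996418e-01,  1.54002521e-03, -9.15200260e-01],
       [-2.39874251e-04, -9.99998728e-01, -1.57709176e-03]]), 'contact_force': array([ 0.09073438, -0.26742737, -0.58842344]), 'wrist_torque': array([-0.00903818, -0.04418573,  0.06940734]), 'gripper_width': 1.000743201927361}
top [[496.4, 0.0, 315.8], [0.0, 496.4, 208.1], [0.0, 0.0, 1.0]] [[-0.013, -1.0, 0.02], [-0.998, 0.012, -0.062], [0.062, -0.02, -0.998]] [-0.106, 0.567, 1.686]
side [[402.1, 0.0, 318.5], [0.0, 402.1, 200.7], [0.0, 0.0, 1.0]] [[0.573, 0.82, -0.01], [0.422, -0.305, -0.853], [-0.703, 0.485, -0.521]] [-0.223, -0.193, 1.682]
wrist [[317.0, 0.0, 318.3], [0.0, 317.0, 198.1], [0.0, 0.0, 1.0]] [[0.403, -0.915, -0.001], [-0.873, -0.385, 0.298], [-0.273, -0.119, -0.955]] [-0.525, -0.038, 0.381]
```

View pics/top0.png

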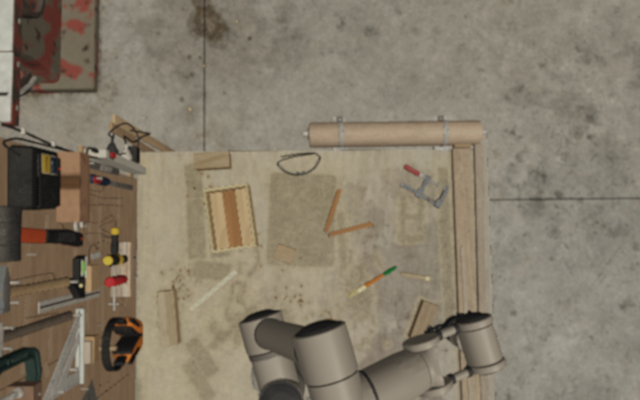

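View pics/side0.png

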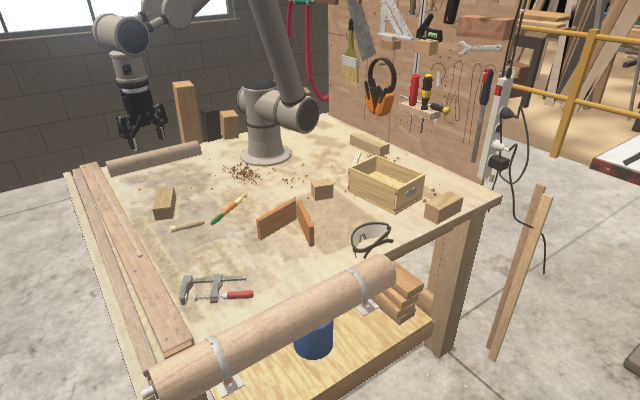

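View pics/wrist0.png

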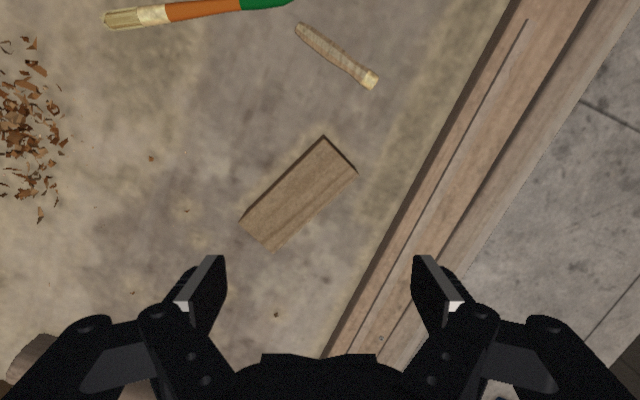

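The top view shows the V-shaped template with its hinge near (328,233) and tips near (338,190) and (373,225). The box is near (232,218), the glasses near (298,162), the clamp near (425,188), and a small block near (287,253). I'll enlarge these next.

Run:
```python
import cv2
a=cv2.imread("pics/top0.png")
cv2.imwrite("pics/c1.png",cv2.resize(a[175:265,270:390],None,fx=6.6,fy=6.6,interpolation=cv2.INTER_CUBIC))
cv2.imwrite("pics/c2.png",cv2.resize(a[170:265,190:310],None,fx=6.3,fy=6.3,interpolation=cv2.INTER_CUBIC))
b=cv2.imread("pics/side0.png")
cv2.imwrite("pics/c3.png",cv2.resize(b[140:260,240:440],None,fx=4,fy=4,interpolation=cv2.INTER_CUBIC))
```

```text
(no output)
```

View pics/c1.png

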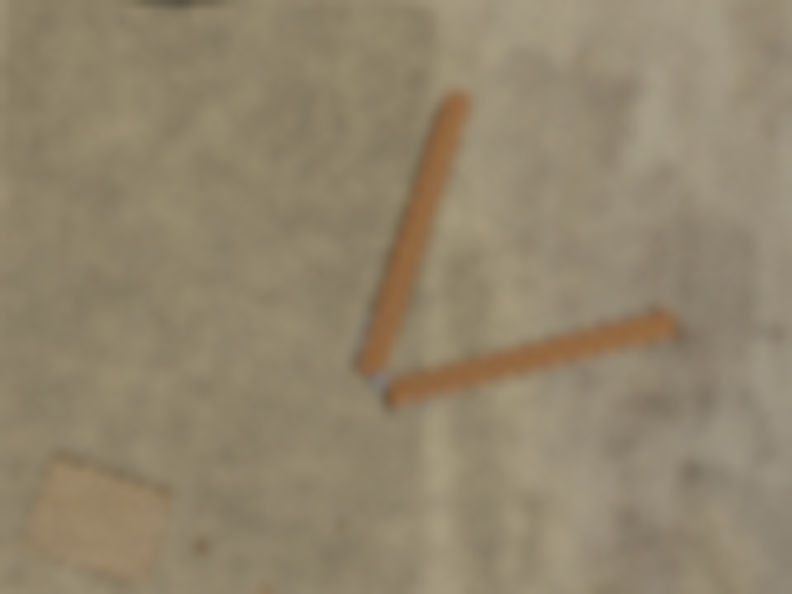

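View pics/c2.png

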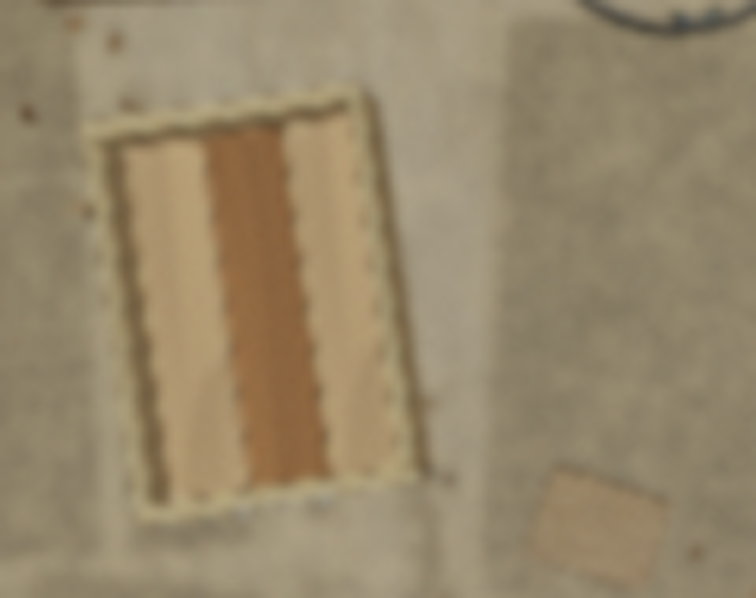

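View pics/c3.png

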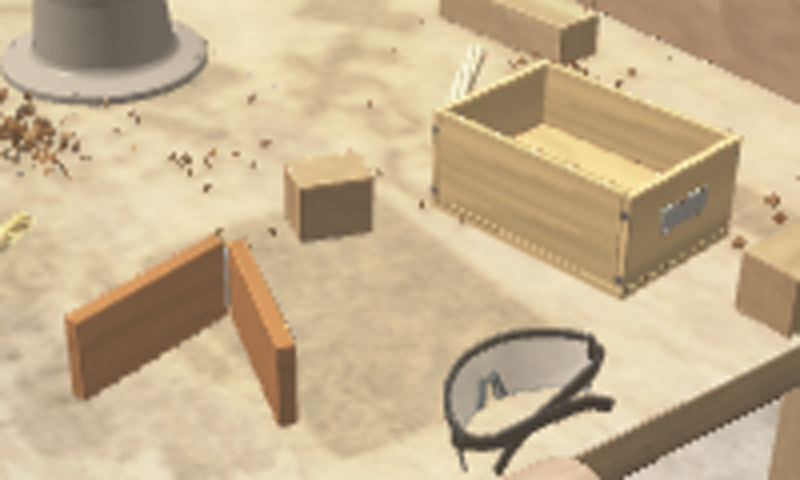

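```bash
cat > h.py <<'E'
import numpy as np
from bench import state,camera
def ray(c,px,z):
    d=np.linalg.inv(c["mtx"])@[px[0],px[1],1.]; R=c["R"];o=-R.T@c["t"];d=R.T@d
    return o+d*(z-o[2])/d[2]
def crop(p,s,ox,oy): return ((p[0]+.5)/s-.5+ox,(p[1]+.5)/s-.5+oy)
def proj(c,X):
    q=c["mtx"]@(c["R"]@np.asarray(X)+c["t"]); return q[:2]/q[2]
E
python3 - <<'E'
from h import *
c=camera("top")
for n,p in dict(Atip=(457,95),Abase=(369,370),Btip=(675,322),Bbase=(388,395),hinge=(378,382)).items(): print(n,ray(c,crop(p,6.6,270,175),.07).round(4))
for n,p in dict(tl=(85,130),tr=(365,92),bl=(142,520),br=(420,478)).items(): print(n,ray(c,crop(p,6.3,190,170),.095).round(4))
for n,p in dict(o1=(58,455),o2=(172,490),o3=(22,548),o4=(148,580)).items(): print(n,ray(c,crop(p,6.6,270,175),.055).round(4))
s=camera("side")
for X in [(.37,.0,.07)]: print(proj(s,X),proj(c,X))
E
```

```text
Atip [ 0.6259 -0.19    0.07  ]
Abase [ 0.4874 -0.1434  0.07  ]
Btip [ 0.5096 -0.2983  0.07  ]
Bbase [ 0.4747 -0.1528  0.07  ]
hinge [ 0.4813 -0.1479  0.07  ]
tl [0.6242 0.2564 0.095 ]
tr [0.6424 0.1113 0.095 ]
bl [0.4219 0.2269 0.095 ]
br [0.4416 0.0838 0.095 ]
o1 [0.4466 0.0141 0.055 ]
o2 [ 0.4282 -0.0434  0.055 ]
o3 [0.4    0.0326 0.055 ]
o4 [ 0.3831 -0.0308  0.055 ]
[315.07577919 172.69678903] [282.56874217 266.7732647 ]
```

Estimates from the views:

| Item | Position | Angle |
|---|---|---|
| Hinge | (0.481, -0.148) | – |
| Board 1 | – | yaw -76.5° |
| Leaf | – | yaw -18.6° (q ≈ 1.01 rad) |
| Box | (0.532, 0.170) | yaw 8° |

I'll push the leaf shut with the closed fingers along an arc, then squeeze the middle. First I turn the tool so its z lies along the leaf's outer normal.

Call:
arm_command([
  [0, 0, 0, 0, -8.5, 0],
  [0, 0, 0, 0, -8.5, 0],
  [0, 0, 0, 0, -8.5, 0],
  [0, 0, 0, 0, -8.5, 0],
  [0, 0, 0, 0, -8.5, 0],
  [0, 0, 0, 0, -8.5, 0],
  [0, 0, 0, 0, -8.5, 0],
  [0, 0, 0, 0, -8.5, 0],
  [0, 0, 0, 0, -8.5, 0],
  [0, 0, 0, 0, -8.5, 0],
  [0, 0, 0, 0, -8.5, 0],
  [0, 0, 0, 0, -8.5, 0],
], claw=1, grip_force=20)

```text
t: 1.45
tcp_pos: [0.2112, -0.4792, 0.2292]
tcp_rot: [[0.604, -0.001, 0.797], [-0.797, 0.005, 0.604], [-0.004, -1.0, 0.002]]
contact_force: [0.0, 0.3, -0.1]
gripper_width: -0.0
```

Call:
arm_command([
  [0, 0, 0, 0, -8.5, 0],
  [0, 0, 0, 0, -8.5, 0],
  [0, 0, 0, 0, -8.5, 0],
  [0, 0, 0, 0, -8.5, 0],
  [0, 0, 0, 0, 0, 0],
])

```text
t: 1.95
tcp_pos: [0.2111, -0.4787, 0.2285]
tcp_rot: [[0.949, -0.002, 0.315], [-0.315, 0.006, 0.949], [-0.004, -1.0, 0.005]]
contact_force: [0.0, -0.3, 0.3]
gripper_width: 0.001
```

```bash
cat >> h.py <<'E'
def rel(target,yaw=None):
    s=state(); R=s["tcp_rot"]; z=R[:,2]; y0=np.degrees(np.arctan2(z[1],z[0]))
    d=R.T@(np.asarray(target)-s["tcp_pos"])*100
    print("t %.2f"%s["t"],"tcp",s["tcp_pos"].round(4),"yaw %.2f"%y0,"tilt",R[:,1].round(3),"shift cm",d.round(2),"F",s["contact_force"].round(2),"w %.3f"%s["gripper_width"],"j6 %.1f"%s["joints"][5])
    if yaw is not None: print("wy",-(yaw-y0))
E
python3 - <<'E'
from h import *
rel([.605,-.142,.15],71.4)
c=camera("top")
for p in [(278,160),(320,160),(298,152),(298,174)]: print(ray(c,p,.03).round(3))
E
```

```text
t 1.95 tcp [ 0.2111 -0.4787  0.2285] yaw 71.63 tilt [-0.002  0.006 -1.   ] shift cm [26.79  7.99 44.33] F [ 0.04 -0.3   0.28] w 0.001 j6 -146.2
wy 0.2269879747887984
[0.732 0.014 0.03 ]
[ 0.73 -0.13  0.03]
[ 0.759 -0.054  0.03 ]
[ 0.683 -0.054  0.03 ]
```

Call:
arm_command([
  [2.2, 0, 3.7, 0, 0, 0],
  [2.2, 0, 3.7, 0, 0, 0],
  [2.2, 0, 3.7, 0, 0, 0],
  [2.2, 0, 3.7, 0, 0, 0],
  [2.2, 0, 3.7, 0, 0, 0],
  [2.2, 0, 3.7, 0, 0, 0],
  [2.2, 0, 3.7, 0, 0, 0],
  [2.2, 0, 3.7, 0, 0, 0],
  [2.2, 0, 3.7, 0, 0, 0],
  [2.2, 0, 3.7, 0, 0, 0],
  [2.2, 0, 3.7, 0, 0, 0],
  [2.2, 0, 3.7, 0, 0, 0],
])

```text
t: 3.2
tcp_pos: [0.6234, -0.1449, 0.229]
tcp_rot: [[0.925, -0.002, 0.38], [-0.38, 0.003, 0.925], [-0.003, -1.0, 0.003]]
contact_force: [0.7, -1.1, -0.9]
gripper_width: 0.005
```

Run:
```python
from h import *
import cv2
rel([.605,-.142,.03],71.4)
c=camera("wrist"); cv2.imwrite("pics/w1.png",c["color"][:,:,::-1])
for n,X in dict(A=(0.6259,-.19,.07),h=(.4813,-.148,.07),B=(.51,-.298,.07)).items(): print(n,proj(c,X).round())
```

```text
t 3.20 tcp [ 0.6234 -0.1449  0.229 ] yaw 67.69 tilt [-0.002  0.003 -1.   ] shift cm [-1.75 19.91 -0.48] F [ 0.68 -1.11 -0.91] w 0.005 j6 -87.7
wy -3.7131890291712466
A [277. 198.]
h [252.  32.]
B [121. 131.]
```

View pics/w1.png

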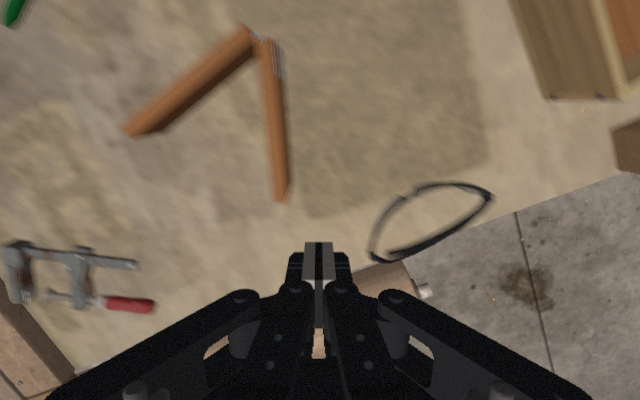

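The wrist view has the leaf tip near (281,197) and the hinge near (255,32), both within a few pixels of my projections. Next I align beside the leaf and descend.

Call:
arm_command([
  [0, 0, 0, 0, -3.7, 0],
  [-1.5, 3, -0.5, 0, 0, 0],
  [0, 4, 0, 0, 0, 0],
  [0, 4, 0, 0, 0, 0],
  [0, 4, 0, 0, 0, 0],
  [0, 3, 0, 0, 0, 0],
  [0, 1.5, 0, 0, 0, 0],
  [0, 0, 0, 0, 0, 0],
])

```text
t: 4.05
tcp_pos: [0.615, -0.1351, 0.0256]
tcp_rot: [[0.941, 0.004, 0.338], [-0.338, 0.006, 0.941], [0.001, -1.0, 0.007]]
contact_force: [-0.0, 0.6, 0.8]
gripper_width: 0.0
```

Run:
```python
from h import *
import cv2
rel([.605,-.142,.03],71.4)
c=camera("wrist"); cv2.imwrite("pics/w2.png",c["color"][:,:,::-1])
```

```text
t 4.05 tcp [ 0.615  -0.1351  0.0256] yaw 70.22 tilt [ 0.004  0.006 -1.   ] shift cm [-0.71 -0.44 -0.99] F [-0.04  0.63  0.76] w 0.000 j6 -90.0
wy -1.1833556961907448
```

View pics/w2.png

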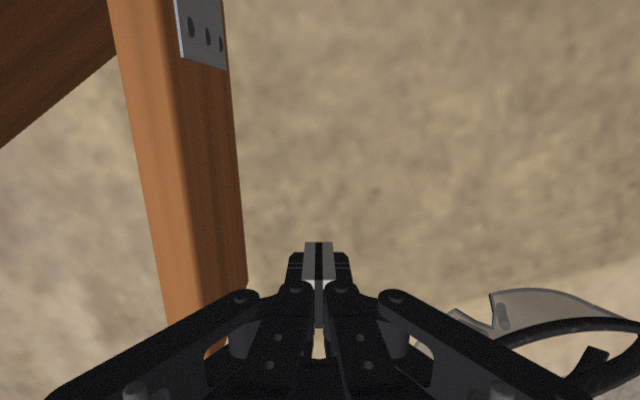

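Call:
arm_command([
  [-0.7, -0.5, -1, 0, 0, 0],
  [0, 0, -1, 0, 0, 0],
  [0.1, 0, -0.6, 0, 3, 0],
  [0.1, 0, -0.6, 0, 3, 0],
  [0.1, 0, -0.6, 0, 3, 0],
  [0.1, 0, -0.6, 0, 3, 0],
  [0.1, 0, -0.6, 0, 3, 0],
  [0.1, 0, -0.6, 0, 3, 0],
  [0, 0, 0, 0, 0, 0],
])

```text
t: 5.0
tcp_pos: [0.593, -0.1973, 0.0463]
tcp_rot: [[0.776, 0.026, 0.63], [-0.63, -0.004, 0.776], [0.023, -1.0, 0.013]]
contact_force: [-0.1, 0.2, 0.0]
gripper_width: -0.001
```

Run:
```python
from h import *
import cv2
rel([.605,-.142,.03],71.4)
c=camera("wrist"); cv2.imwrite("pics/w3.png",c["color"][:,:,::-1])
c=camera("top"); cv2.imwrite("pics/t3.png",cv2.resize(c["color"][150:280,250:410,::-1],None,fx=4,fy=4))
```

```text
t 5.00 tcp [ 0.593  -0.1973  0.0463] yaw 50.92 tilt [ 0.026 -0.004 -1.   ] shift cm [-2.6   1.64  5.03] F [-0.14  0.24  0.  ] w -0.001 j6 -76.8
wy -20.479700639227417
```

View pics/w3.png

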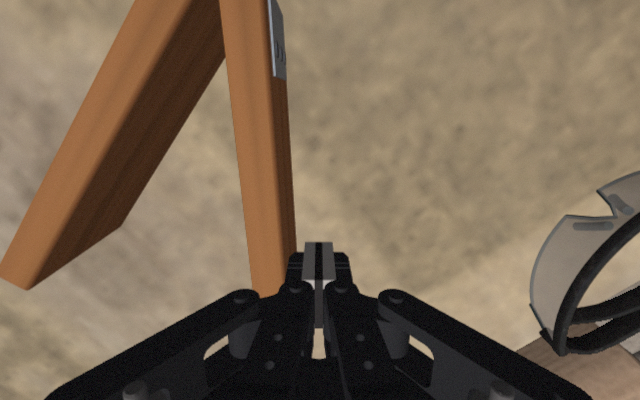

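View pics/t3.png

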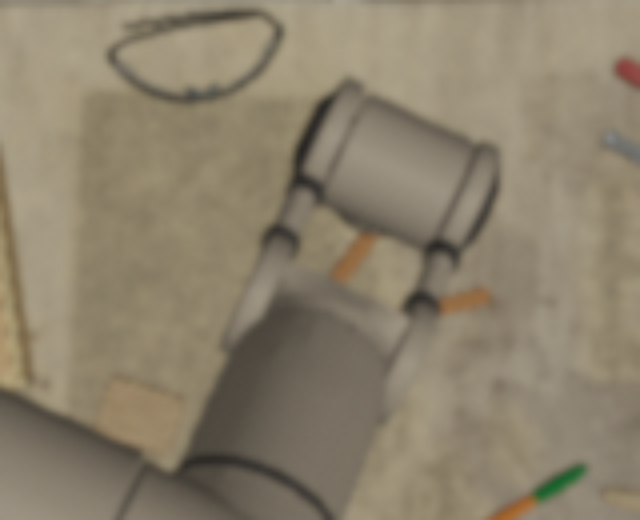

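The leaf is following and q is about 37°, with the fingers against it at (300,260). The tool has drifted about 1.5° of tilt and 15 mm up, so I'll correct that as I continue.

Call:
arm_command([
  [0.1, 0.3, -0.6, -0.3, 3, 0.4],
  [0.1, 0.3, -0.6, -0.3, 3, 0.4],
  [0.1, 0.3, -0.6, -0.3, 3, 0.4],
  [0.1, 0.2, -0.6, 0, 3, 0.2],
  [0.1, 0.2, -0.6, 0, 3, 0.2],
  [0.1, 0.2, -0.6, 0, 3, 0.2],
  [0.1, 0.2, -0.6, 0, 3, 0.2],
  [0.1, 0, -0.6, 0, 3, 0],
  [0, 0, 0, 0, 0, 0],
])

```text
t: 6.0
tcp_pos: [0.5661, -0.2343, 0.0346]
tcp_rot: [[0.451, 0.003, 0.892], [-0.892, 0.006, 0.451], [-0.004, -1.0, 0.006]]
contact_force: [0.6, 0.6, -0.4]
gripper_width: -0.002
```

Run:
```python
from h import *
import cv2
rel([.605,-.142,.03],13.5)
c=camera("wrist"); cv2.imwrite("pics/w4.png",c["color"][:,:,::-1])
```

```text
t 6.00 tcp [ 0.5661 -0.2343  0.0346] yaw 26.83 tilt [ 0.003  0.006 -1.   ] shift cm [-6.47  0.53  7.63] F [ 0.56  0.59 -0.36] w -0.002 j6 -57.0
wy 13.332004728813565
```

View pics/w4.png

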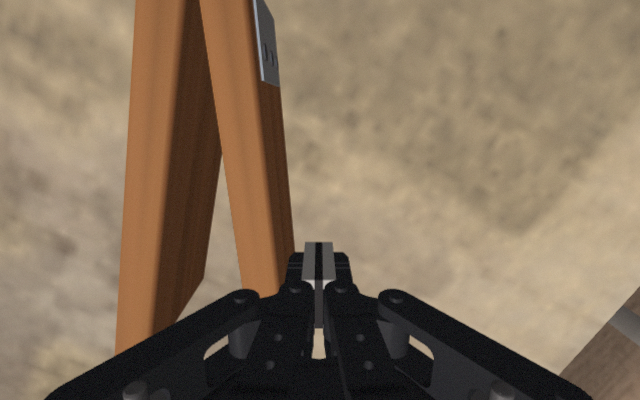

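Call:
arm_command([
  [0.1, 0, -0.6, 0, 3, 0],
  [0.1, 0, -0.6, 0, 3, 0],
  [0, 0, -0.5, 0, 2, 0],
  [0, 0, 0, 0, 0, 0],
  [0, 0, 1.5, 0, 0, 0],
  [0, -3, 1.5, 0, 0, 0],
  [0, -5, 0, 0, 0, 0],
  [0, -5, 0, 0, 0, 0],
  [0, -3, 0, 0, 0, 0],
  [0, 0, 0, 0, 0, 0],
])

```text
t: 7.05
tcp_pos: [0.5819, -0.2307, 0.2007]
tcp_rot: [[0.339, 0.002, 0.941], [-0.941, 0.008, 0.339], [-0.007, -1.0, 0.005]]
contact_force: [0.1, 0.5, 0.0]
gripper_width: -0.003
```

Call:
arm_command([
  [-2, 0, -1, 0, 2, 0],
  [-2, 0, -1, 0, 2, 0],
  [0, 0, 0, 0, 0, 0],
  [0, 0, 0, 0, 0, 0],
], claw=0)

```text
t: 7.45
tcp_pos: [0.5495, -0.1977, 0.2001]
tcp_rot: [[0.276, 0.003, 0.961], [-0.961, 0.008, 0.276], [-0.007, -1.0, 0.005]]
contact_force: [-0.7, -0.5, 0.2]
gripper_width: 0.682
```

Run:
```python
from h import *
import cv2
rel([.605,-.142,.03],13.5)
c=camera("wrist"); cv2.imwrite("pics/w5.png",c["color"][:,:,::-1])
c=camera("top"); cv2.imwrite("pics/t5.png",cv2.resize(c["color"][150:280,250:410,::-1],None,fx=4,fy=4))
```

```text
t 7.45 tcp [ 0.5495 -0.1977  0.2001] yaw 16.04 tilt [ 0.003  0.008 -1.   ] shift cm [-3.7  17.07  6.79] F [-0.68 -0.51  0.2 ] w 0.682 j6 -43.7
wy 2.5372660400690847
```

View pics/w5.png

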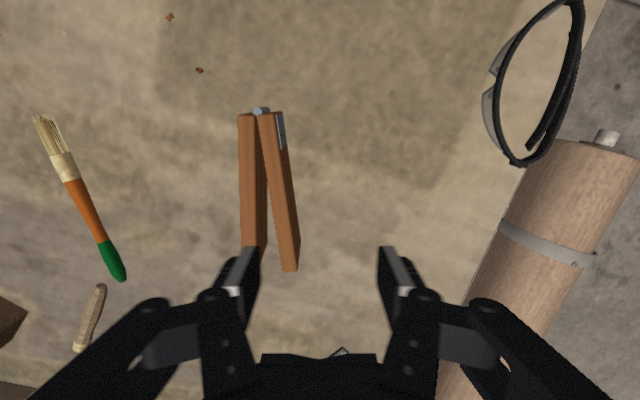

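View pics/t5.png

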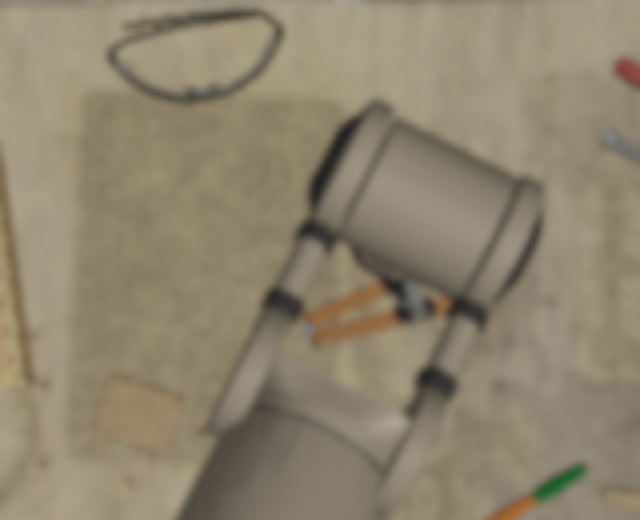

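Run:
```python
from h import *
c=camera("wrist")
P={k:ray(c,p,.07) for k,p in dict(B0=(246,116),B1=(247,245),L0=(267,115),L1=(290,269),H=(260,109)).items()}
for k in P: print(k,P[k].round(4))
a=lambda d:np.degrees(np.arctan2(d[1],d[0]))
print(a(P["B1"]-P["B0"]),a(P["L1"]-P["L0"]))
u=P["L1"]-P["L0"];print(np.linalg.norm(u))
```

```text
B0 [ 0.4762 -0.1538  0.07  ]
B1 [ 0.5022 -0.2693  0.07  ]
L0 [ 0.4929 -0.1482  0.07  ]
L1 [ 0.5476 -0.2828  0.07  ]
H [ 0.4862 -0.1451  0.07  ]
-77.34113961861993 -67.88931719467595
0.14530521167510047
```

q is about 9°, and board 1 hardly moved (yaw -77°). I'll grasp at mid-length with the target at (0.507, -0.218).

Run:
```python
from h import *
rel([.507,-.218,.2],12.8)
```

```text
t 7.60 tcp [ 0.5498 -0.1982  0.1999] yaw 15.97 tilt [ 0.003  0.008 -1.   ] shift cm [ 0.73 -0.04 -4.66] F [ 0.16 -0.7  -0.74] w 0.924 j6 -43.7
wy 3.168907927096928
```

Call:
arm_command([
  [0.4, 0, -2.4, 0, 0, 0],
  [0.4, 0, -2.3, 0, 0, 0],
  [0, 0, 0, -0.3, 3.2, -0.4],
  [0, 4, 0, 0, 0, 0],
  [0, 4, 0, 0, 0, 0],
  [0, 0, 0, 0, 0, 0],
])

```text
t: 8.2
tcp_pos: [0.5083, -0.2235, 0.1168]
tcp_rot: [[0.22, 0.002, 0.976], [-0.976, -0.003, 0.22], [0.003, -1.0, 0.002]]
contact_force: [0.2, -0.3, 0.1]
gripper_width: 0.996
```

Run:
```python
from h import *
import cv2
rel([.507,-.218,.032],12.8)
c=camera("wrist"); cv2.imwrite("pics/w6.png",c["color"][:,:,::-1])
```

```text
t 8.20 tcp [ 0.5083 -0.2235  0.1168] yaw 12.71 tilt [ 0.002 -0.003 -1.   ] shift cm [-0.59  8.48 -0.02] F [ 0.21 -0.3   0.09] w 0.996 j6 -44.3
wy -0.09405468812218665
```

View pics/w6.png

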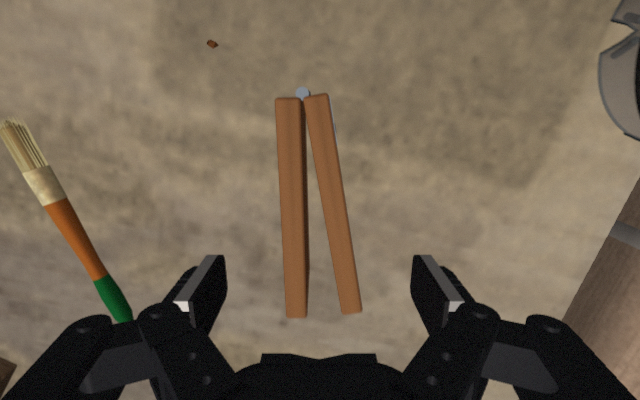

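The template lies centred between the open pads: boards at x = 277–360, pads at 225 and 415. I'll descend and squeeze.

Call:
arm_command([
  [-0.6, 3, 0, 0, 0, 0],
  [0, 3, 0, 0, 0, 0],
  [0, 2, 0, 0, 0, 0],
  [0, 0.4, 0, 0, 0, 0],
  [0, 0, 0, 0, 0, 0],
])

```text
t: 8.75
tcp_pos: [0.517, -0.224, 0.0429]
tcp_rot: [[0.221, 0.02, 0.975], [-0.975, -0.014, 0.221], [0.018, -1.0, 0.017]]
contact_force: [0.8, -0.5, 0.1]
gripper_width: 1.003
```

Call:
arm_command([
  [0, 0, 0, 0, 0, 0],
  [0, 0, 0, 0, 0, 0],
  [0, 0, 0, 0, 0, 0],
  [0, 0, 0, 0, 0, 0],
  [0, 0, 0, 0, 0, 0],
  [0, 0, 0, 0, 0, 0],
  [0, 0, 0, 0, 0, 0],
  [0, 0, 0, 0, 0, 0],
], claw=1, grip_force=40)

```text
t: 9.55
tcp_pos: [0.52, -0.2261, 0.049]
tcp_rot: [[0.221, 0.028, 0.975], [-0.975, -0.019, 0.222], [0.025, -0.999, 0.023]]
contact_force: [-0.4, -0.2, 0.6]
gripper_width: 0.351
```

Run:
```python
from h import *
import cv2
rel([.507,-.218,.032],12.8)
c=camera("wrist"); cv2.imwrite("pics/w7.png",c["color"][:,:,::-1])
```

```text
t 9.55 tcp [ 0.52   -0.2261  0.049 ] yaw 12.81 tilt [ 0.028 -0.019 -0.999] shift cm [-1.12  1.64 -1.13] F [-0.36 -0.2   0.62] w 0.351 j6 -43.9
wy 0.012518188010941955
```

View pics/w7.png

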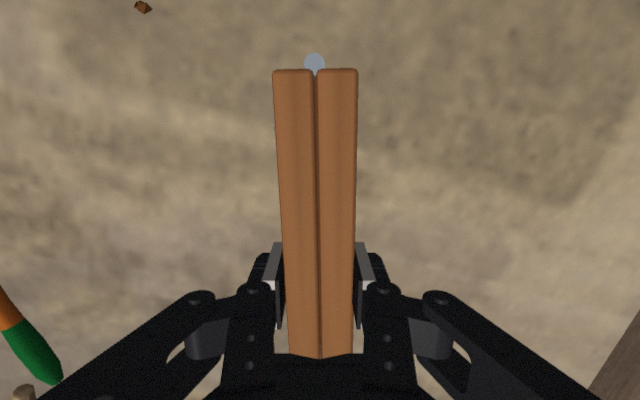

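The template is folded, with the opening at 0.351 (about 30 mm). The arm crept up to z = 0.049 and tilted about 2°, so the grip is shallow. I'll open slightly, level, lower and regrip.

Run:
```python
from h import *
c=camera("wrist"); s=state()
H=ray(c,(315,71),.07); L=ray(c,(318,200),.07); print(H,L, s["tcp_rot"].T@(s["tcp_pos"]-H)*100)
d=L-H; print(np.degrees(np.arctan2(d[1],d[0])))
```

```text
[ 0.50105438 -0.14298681  0.07      ] [ 0.51278829 -0.18983591  0.07      ] [ 8.47043663  2.31332879 -0.04229493]
-75.93885683980585
```

Call:
arm_command([
  [0, 0.2, 0, 0, 0, 0],
  [0, 0.5, 0, -0.7, 0, 0.7],
  [0, 0.7, 0, -0.7, 0, 0.7],
  [0, 0.5, 0, -0.2, 0, 0.2],
  [0, 0.3, 0, 0, 0, 0],
], claw=0.5)

```text
t: 10.15
tcp_pos: [0.5205, -0.2262, 0.025]
tcp_rot: [[0.221, -0.008, 0.975], [-0.975, 0.004, 0.221], [-0.006, -1.0, -0.007]]
contact_force: [-0.0, -0.9, 0.4]
gripper_width: 0.505
```

Run:
```python
from h import *
rel([.5135,-.226,.030],12.8)
print(state()["tcp_rot"][2].round(4))
```

```text
t 10.15 tcp [ 0.5205 -0.2262  0.025 ] yaw 12.78 tilt [-0.008  0.004 -1.   ] shift cm [-0.18 -0.5  -0.69] F [-0.04 -0.86  0.41] w 0.505 j6 -44.0
wy -0.01958279445671174
[-0.006  -1.     -0.0071]
```

Call:
arm_command([
  [-0.9, -0.3, 0, 0.4, 0, -0.3],
  [0, 0, 0, 0, 0, 0],
])

```text
t: 10.35
tcp_pos: [0.5178, -0.2165, 0.0269]
tcp_rot: [[0.221, -0.002, 0.975], [-0.975, 0.002, 0.221], [-0.002, -1.0, -0.001]]
contact_force: [0.3, -0.7, 1.1]
gripper_width: 0.502
```

Call:
arm_command([
  [0, 0, 0, 0, 0, 0],
  [0, 0, 0, 0, 0, 0],
  [0, 0, 0, 0, 0, 0],
], claw=1)

```text
t: 10.65
tcp_pos: [0.5176, -0.2159, 0.0274]
tcp_rot: [[0.222, -0.002, 0.975], [-0.975, 0.001, 0.222], [-0.002, -1.0, -0.001]]
contact_force: [0.6, 1.1, -2.9]
gripper_width: 0.355
```

Run:
```python
from h import *
import cv2
rel([.5135,-.226,.030],12.8)
print(state()["tcp_rot"][2].round(4))
c=camera("wrist"); cv2.imwrite("pics/w8.png",c["color"][:,:,::-1])
```

```text
t 10.65 tcp [ 0.5176 -0.2159  0.0274] yaw 12.81 tilt [-0.002  0.001 -1.   ] shift cm [ 0.89 -0.26 -0.62] F [ 0.61  1.09 -2.86] w 0.355 j6 -43.3
wy 0.007516113357768361
[-0.0018 -1.     -0.0011]
```

View pics/w8.png

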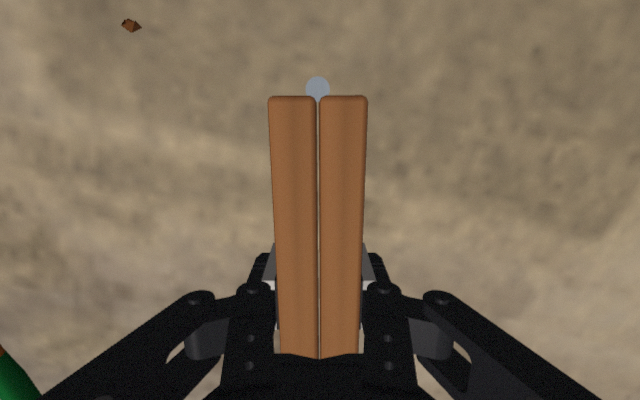

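Call:
arm_command([
  [0, -1, 0, 0, 0, 0],
  [0, -2, 0, 0, 0, 0],
  [0, -3, 0, 0, 0, 0],
  [0, -3, 0, 0, 0, 0],
  [0, -3, 0, 0, 0, 0],
  [0, -3, 0, 0, 0, 0],
  [0, -2, 0, 0, 0, 0],
  [0, 0, 0, 0, 0, 0],
])

```text
t: 11.5
tcp_pos: [0.5167, -0.216, 0.2069]
tcp_rot: [[0.221, -0.003, 0.975], [-0.975, 0.003, 0.221], [-0.003, -1.0, -0.003]]
contact_force: [0.6, -0.2, -2.2]
gripper_width: 0.356
```

Run:
```python
from h import *
import cv2
rel([.5325,.1696,.2],98)
print(state()["tcp_rot"][2].round(4))
c=camera("side"); cv2.imwrite("pics/s9.png",c["color"][:,:,::-1])
```

```text
t 11.50 tcp [ 0.5167 -0.216   0.2069] yaw 12.75 tilt [-0.003  0.003 -1.   ] shift cm [-37.26   0.79  10.06] F [ 0.59 -0.21 -2.2 ] w 0.356 j6 -43.3
wy -85.24637105533363
[-0.0033 -1.     -0.0025]
```

View pics/s9.png

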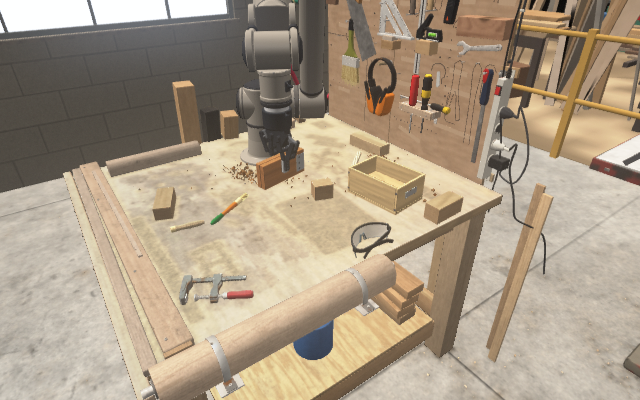

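The template is held shut and level above the bench. I'll translate to the box and then turn.

Call:
arm_command([
  [-2, 0, 0.5, 0, 0, 0],
  [-3, 0, 0.8, 0, 0, 0],
  [-3, 0, 0.8, 0, 0, 0],
  [-3, 0, 0.8, 0, 0, 0],
  [-3, 0, 0.8, 0, 0, 0],
  [-3, 0, 0.8, 0, 0, 0],
  [-3, 0, 0.8, 0, 0, 0],
  [-3, 0, 0.8, 0, 0, 0],
  [-3, 0, 0.8, 0, 0, 0],
  [-3, 0, 0.8, 0, 0, 0],
  [-3, 0, 0.8, 0, 0, 0],
  [-2, 0, 0.8, 0, 0, 0],
])

```text
t: 12.75
tcp_pos: [0.5221, 0.1476, 0.1875]
tcp_rot: [[0.213, -0.039, 0.976], [-0.977, 0.008, 0.213], [-0.016, -0.999, -0.036]]
contact_force: [0.8, -1.7, -2.6]
gripper_width: 0.353
```

Call:
arm_command([
  [0, 0, 0, 0, -5, 0],
  [0, 0, 0, 0, -8, 0],
  [0, 0, 0, 0, -8, 0],
  [0, 0, 0, 0, -8, 0],
  [0, 0, 0, 0, -8, 0],
  [0, 0, 0, 0, -8, 0],
  [0, 0, 0, 0, -8, 0],
  [0, 0, 0, 0, -8, 0],
  [0, 0, 0, 0, -8, 0],
  [0, 0, 0, 0, -8, 0],
  [0, 0, 0, 0, -6, 0],
  [0, 0, 0, 0, 0, 0],
])

```text
t: 13.95
tcp_pos: [0.5096, 0.1502, 0.1653]
tcp_rot: [[0.985, -0.078, -0.156], [0.157, 0.003, 0.988], [-0.076, -0.997, 0.016]]
contact_force: [-0.1, -0.2, -3.0]
gripper_width: 0.357
```

Run:
```python
from h import *
import cv2
rel([.5325,.1696,.2],98)
print(state()["tcp_rot"][2].round(4))
c=camera("wrist"); cv2.imwrite("pics/w9.png",c["color"][:,:,::-1])
```

```text
t 13.95 tcp [0.5096 0.1502 0.1653] yaw 98.99 tilt [-0.078  0.003 -0.997] shift cm [ 2.29 -3.64  1.62] F [-0.06 -0.18 -2.97] w 0.357 j6 -91.7
wy 0.9871283682152949
[-0.0762 -0.997   0.0156]
```

View pics/w9.png

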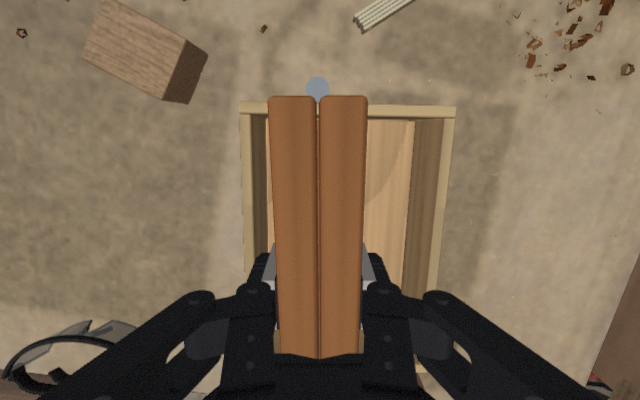

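The template is over the box, but about 4.5° of tilt has built up. I'll level it, recentre and raise a little.

Call:
arm_command([
  [0, -1, 0, -0.4, 0.5, -2.2],
  [0, -1, 0, -0.4, 0.5, -2.2],
  [1, 0, 0.8, 0, 0, 0],
  [1, 0, 0.8, 0, 0, 0],
  [0, 0, 0, 0, 0, 0],
])

```text
t: 14.5
tcp_pos: [0.5289, 0.1698, 0.1875]
tcp_rot: [[0.992, 0.009, -0.126], [0.126, 0.001, 0.992], [0.009, -1.0, -0.0]]
contact_force: [-0.3, 0.4, -3.1]
gripper_width: 0.354
```

Run:
```python
from h import *
import cv2
rel([.5325,.1696,.135],98)
print(state()["tcp_rot"][2].round(4))
c=camera("wrist"); cv2.imwrite("pics/w10.png",c["color"][:,:,::-1])
c=camera("top"); cv2.imwrite("pics/t10.png",cv2.resize(c["color"][150:280,170:330,::-1],None,fx=5,fy=5,interpolation=cv2.INTER_CUBIC))
```

```text
t 14.50 tcp [0.5289 0.1698 0.1875] yaw 97.26 tilt [ 0.009  0.001 -1.   ] shift cm [ 0.3   5.25 -0.06] F [-0.28  0.35 -3.1 ] w 0.354 j6 -87.3
wy -0.7395575081183523
[ 8.9e-03 -1.0e+00 -2.0e-04]
```

View pics/w10.png

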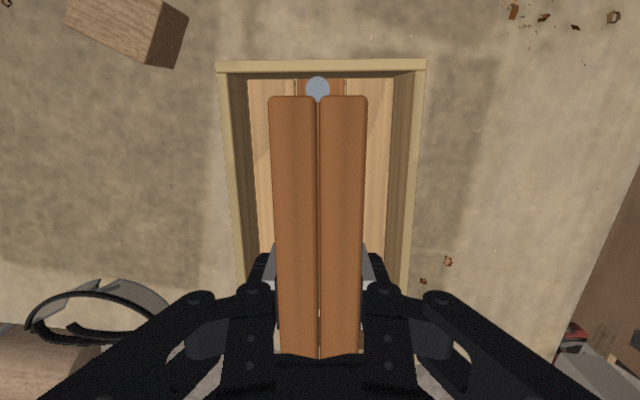

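Run:
```python
from h import *
c=camera("top"); w=camera("wrist")
a=np.radians(8); bx=np.array([np.cos(a),np.sin(a)]); by=np.array([-np.sin(a),np.cos(a)])
o=np.array([.5325,.1696])
for z in (.095,.075,.055,.035,.025):
    f=lambda x,y:np.r_[o+bx*x+by*y,z]
    r=[(p-np.array([190,170])+.5)*6.3-.5 for p in (proj(c,f(.06,.065)),proj(c,f(-.06,.065)))]
    # wrist: hinge-side end wall (-x) and side walls
    print(z,np.round(r,0).tolist(),"wrist",[proj(w,f(*q)).round(0).tolist() for q in ((-.097,0.04),(-.06,.065),(-.06,-.065))])
```

```text
0.095 [[112.0, 209.0], [145.0, 438.0]] wrist [[376.0, 71.0], [408.0, 125.0], [229.0, 128.0]]
0.075 [[120.0, 212.0], [152.0, 438.0]] wrist [[371.0, 73.0], [402.0, 123.0], [236.0, 125.0]]
0.055 [[127.0, 214.0], [159.0, 438.0]] wrist [[368.0, 75.0], [396.0, 121.0], [242.0, 123.0]]
0.035 [[134.0, 217.0], [166.0, 438.0]] wrist [[364.0, 76.0], [391.0, 120.0], [247.0, 122.0]]
0.025 [[138.0, 218.0], [169.0, 438.0]] wrist [[363.0, 77.0], [388.0, 119.0], [249.0, 121.0]]
```

```bash
python3 -c "
import cv2
a=cv2.imread('pics/w10.png'); cv2.imwrite('pics/c10.png',cv2.resize(a[50:200,200:440],None,fx=3.3,fy=3.3,interpolation=cv2.INTER_CUBIC))"
```

```text
(no output)
```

View pics/c10.png

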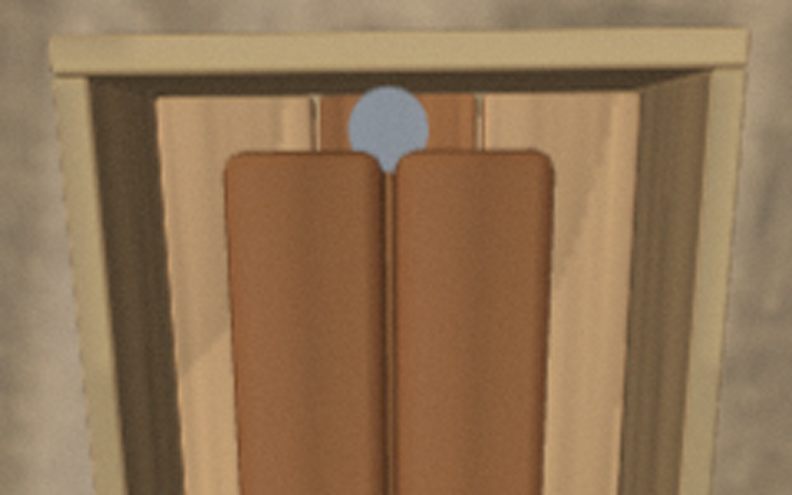

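The slat edges at x ≈ 252 and 391 put the slat top near z = 0.027–0.035, so I expect contact at TCP z of about 0.055. I'll lower in stages, watching the force.

Call:
arm_command([
  [0.3, 1, 0, 0, -0.7, 0.5],
  [0, 1.5, 0, 0, 0, 0],
  [0, 1.5, 0, 0, 0, 0],
  [0, 1.5, 0, 0, 0, 0],
  [0, 0.5, 0, 0, 0, 0],
  [0, 0, 0, 0, 0, 0],
])

```text
t: 15.3
tcp_pos: [0.5301, 0.1672, 0.1215]
tcp_rot: [[0.99, -0.007, -0.139], [0.139, -0.002, 0.99], [-0.007, -1.0, -0.001]]
contact_force: [0.5, -0.0, -2.9]
gripper_width: 0.359
```

Run:
```python
from h import *
rel([.5325,.1696,.055],98)
print(state()["tcp_rot"][2].round(4))
```

```text
t 15.30 tcp [0.5301 0.1672 0.1215] yaw 97.99 tilt [-0.007 -0.002 -1.   ] shift cm [0.31 6.65 0.21] F [ 0.47 -0.02 -2.91] w 0.359 j6 -88.3
wy -0.011309138985822642
[-0.0071 -1.     -0.0011]
```

Call:
arm_command([
  [0.3, 0.5, 0.2, 0, 0, -0.4],
  [0, 0.5, 0, 0, 0, 0],
  [0, 0.5, 0, 0, 0, 0],
  [0, 0.3, 0, 0, 0, 0],
])

```text
t: 15.7
tcp_pos: [0.5343, 0.1699, 0.1037]
tcp_rot: [[0.99, 0.004, -0.139], [0.139, -0.0, 0.99], [0.004, -1.0, -0.001]]
contact_force: [1.0, -0.6, -2.9]
gripper_width: 0.349
```

Call:
arm_command([
  [0, 0.5, 0, 0, 0, 0],
  [0, 0.5, 0, 0, 0, 0],
  [0, 0.3, 0, 0, 0, 0],
  [0, 0.1, 0, 0, 0, 0],
])

```text
t: 16.1
tcp_pos: [0.5343, 0.1699, 0.0885]
tcp_rot: [[0.99, 0.004, -0.139], [0.139, -0.001, 0.99], [0.004, -1.0, -0.001]]
contact_force: [-0.4, 0.2, -1.8]
gripper_width: 0.356
```

Run:
```python
from h import *
rel([.5325,.1696,.055],98)
print(state()["tcp_rot"][2].round(4))
```

```text
t 16.10 tcp [0.5343 0.1699 0.0885] yaw 98.00 tilt [ 0.004 -0.001 -1.   ] shift cm [-0.2   3.35  0.  ] F [-0.44  0.22 -1.81] w 0.356 j6 -88.1
wy 0.0029408699671051863
[ 0.0036 -1.     -0.0011]
```

Call:
arm_command([
  [0, 0.4, 0, 0, 0, 0.2],
  [0, 0.4, 0, 0, 0, 0],
  [0, 0.3, 0, 0, 0, 0],
  [0, 0.1, 0, 0, 0, 0],
])

```text
t: 16.5
tcp_pos: [0.5345, 0.1699, 0.0756]
tcp_rot: [[0.99, 0.0, -0.139], [0.139, -0.001, 0.99], [0.0, -1.0, -0.001]]
contact_force: [0.4, -0.2, -3.1]
gripper_width: 0.355
```

Call:
arm_command([
  [0, 0.2, 0, 0, 0, 0],
  [0, 0.2, 0, 0, 0, 0],
  [0, 0.2, 0, 0, 0, 0],
  [0, 0, 0, 0, 0, 0],
])

```text
t: 16.9
tcp_pos: [0.5345, 0.1699, 0.0689]
tcp_rot: [[0.99, 0.0, -0.139], [0.139, -0.001, 0.99], [0.0, -1.0, -0.001]]
contact_force: [1.2, -0.5, -2.7]
gripper_width: 0.357
```

Call:
arm_command([
  [0, 0.1, 0, 0, 0, 0],
  [0, 0.1, 0, 0, 0, 0],
  [0, 0.1, 0, 0, 0, 0],
  [0, 0.1, 0, 0, 0, 0],
])

```text
t: 17.3
tcp_pos: [0.5348, 0.1699, 0.065]
tcp_rot: [[0.99, 0.001, -0.139], [0.139, -0.001, 0.99], [0.001, -1.0, -0.001]]
contact_force: [0.3, 1.0, -3.0]
gripper_width: 0.351
```

Call:
arm_command([
  [0, 0.1, 0, 0, 0, 0],
  [0, 0.1, 0, 0, 0, 0],
  [0, 0.1, 0, 0, 0, 0],
  [0, 0, 0, 0, 0, 0],
])

```text
t: 17.7
tcp_pos: [0.535, 0.1699, 0.0629]
tcp_rot: [[0.99, 0.002, -0.139], [0.139, -0.001, 0.99], [0.002, -1.0, -0.001]]
contact_force: [-0.4, 0.0, 3.1]
gripper_width: 0.356
```

Call:
arm_command([
  [0, 0.1, 0, 0, 0, 0],
  [0, 0.1, 0, 0, 0, 0],
  [0, 0, 0, 0, 0, 0],
])

```text
t: 18.0
tcp_pos: [0.535, 0.1699, 0.0621]
tcp_rot: [[0.99, 0.002, -0.139], [0.139, -0.001, 0.99], [0.002, -1.0, -0.001]]
contact_force: [-2.7, 0.1, 6.2]
gripper_width: 0.35
```

Call:
arm_command([
  [0, 0.1, 0, 0, 0, 0],
  [0, 0.1, 0, 0, 0, 0],
  [0, 0, 0, 0, 0, 0],
])

```text
t: 18.3
tcp_pos: [0.5351, 0.17, 0.0619]
tcp_rot: [[0.99, 0.003, -0.139], [0.139, -0.001, 0.99], [0.003, -1.0, -0.001]]
contact_force: [-2.4, -1.9, 6.8]
gripper_width: 0.349
```

The wrist force went from about -3 N to +6.8 N, so the template rests on the slats with about 10 N, its underside near z = 0.035. I'll check before releasing.

Call:
arm_command([
  [0, -0.1, 0, 0, 0, 0],
  [0, 0, 0, 0, 0, 0],
])

```text
t: 18.5
tcp_pos: [0.5351, 0.1699, 0.0633]
tcp_rot: [[0.99, 0.004, -0.139], [0.139, -0.001, 0.99], [0.003, -1.0, -0.001]]
contact_force: [-0.5, -0.4, 0.8]
gripper_width: 0.353
```

Run:
```python
from h import *
import cv2
rel([.5325,.1696,.055],98)
c=camera("wrist"); cv2.imwrite("pics/w11.png",c["color"][:,:,::-1])
```

```text
t 18.50 tcp [0.5351 0.1699 0.0633] yaw 98.02 tilt [ 0.004 -0.001 -1.   ] shift cm [-0.26  0.83  0.01] F [-0.51 -0.42  0.8 ] w 0.353 j6 -88.1
wy 0.015205044293225
```

View pics/w11.png

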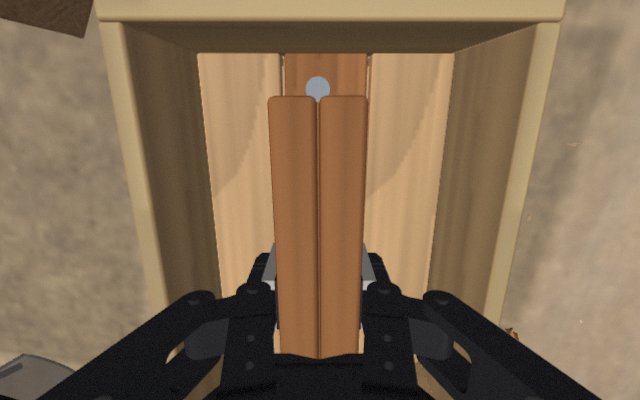

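It is shut, centred on the slats and still supported with about 3.7 N. Releasing now.

Call:
arm_command([
  [0, 0, 0, 0, 0, 0],
  [0, 0, 0, 0, 0, 0],
  [0, 0, 0, 0, 0, 0],
  [0, 0, 0, 0, 0, 0],
], claw=0.5)

```text
t: 18.95
tcp_pos: [0.5359, 0.1701, 0.0626]
tcp_rot: [[0.99, 0.005, -0.139], [0.139, -0.0, 0.99], [0.005, -1.0, -0.001]]
contact_force: [-0.4, 0.1, 0.4]
gripper_width: 0.498
```

Run:
```python
from h import *
import cv2
rel([.5325,.1696,.055],98)
c=camera("wrist"); cv2.imwrite("pics/w12.png",c["color"][:,:,::-1])
```

```text
t 18.95 tcp [0.5359 0.1701 0.0626] yaw 98.00 tilt [ 0.005 -0.    -1.   ] shift cm [-0.35  0.75 -0.  ] F [-0.4   0.12  0.39] w 0.498 j6 -88.1
wy 0.004463867046780479
```

View pics/w12.png

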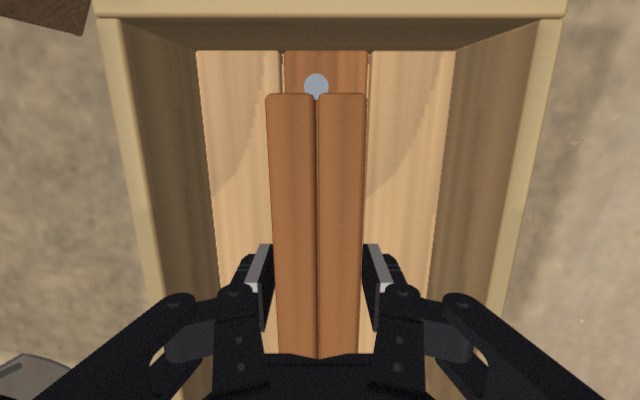

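Both fingers are clear (pads at 270 and 365, boards at 275–362) and the template stands still. I'll withdraw straight up.

Call:
arm_command([
  [0, -1, 0, 0, 0, 0.2],
  [0, -1, 0, 0, 0, 0],
  [0, -2, 0, 0, 0, 0],
  [0, -3, 0, 0, 0, 0],
  [0, -4, 0, 0, 0, 0],
  [0, -4, 0, 0, 0, 0],
  [0, -3, 0, 0, 0, 0],
  [0, 0, 0, 0, 0, 0],
  [0, 0, 0, 0, 0, 0],
])

```text
t: 19.9
tcp_pos: [0.5354, 0.1702, 0.2568]
tcp_rot: [[0.99, 0.007, -0.139], [0.139, 0.0, 0.99], [0.007, -1.0, -0.001]]
contact_force: [-0.4, -0.5, -1.1]
gripper_width: 0.499
```

Run:
```python
from h import *
import cv2
rel([.5325,.1696,.055],98)
c=camera("wrist"); cv2.imwrite("pics/w13.png",c["color"][:,:,::-1])
c=camera("side"); cv2.imwrite("pics/s13.png",c["color"][:,:,::-1])
```

```text
t 19.90 tcp [0.5354 0.1702 0.2568] yaw 98.00 tilt [ 0.007  0.    -1.   ] shift cm [-4.300e-01  2.018e+01 -1.000e-02] F [-0.43 -0.47 -1.12] w 0.499 j6 -88.1
wy 0.002661040535215875
```

View pics/w13.png

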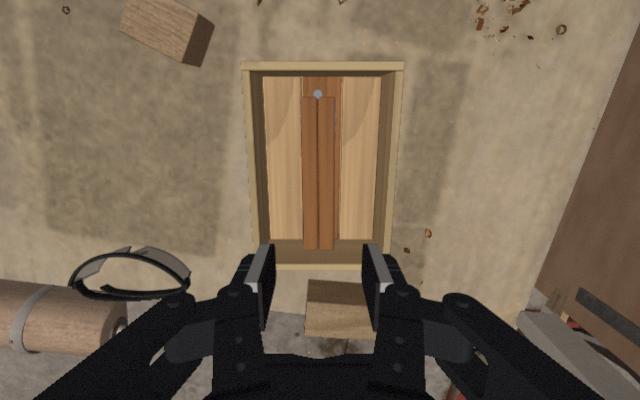

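View pics/s13.png

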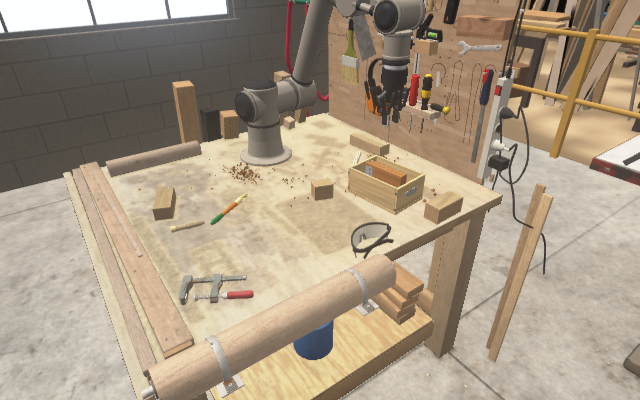

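The template stands shut and upright in the middle of the box (302–334, 95–250). The glasses, block and clamp are where they started, and the gripper is clear.

```bash
python3 -c "
from bench import hand_in; print(hand_in())"
```

```text
the job is handed in; nothing more can be done
None
```

The template is folded shut and standing on its long edge near the middle of the box. I released it gently, and the job is handed in at about 20 s; no verdict is reported.

- **Folding:** I pushed the leaf most of the way shut with the closed fingers, then squeezed both boards at mid-length. The first squeeze held the template too near its top edge because the arm had crept up and tilted. I reopened slightly, levelled, and gripped again lower and centred.
- **Lowering:** The template touched the slats with its underside about 35 mm above the bench, roughly 60 mm below the rim. The load on the slats peaked at about 10 N, and I eased it to about 4 N before letting go.
- **Last checks:** The pictures showed the template shut, upright and centred, with the fingers clear of it. By eye, the glasses, block and clamp looked unmoved in the side view.
- **Disagreements:** The arm also tilted by about 4.5° during the carry; I levelled it before lowering. I read the final pose from pictures only.

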